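Fit the missing return spring on a hand press

TASK

The small hand press on the bench has its top plate off, and only one of its two upright guide rods still carries its return spring. Pick up the loose spring that matches the fitted one (the tall one), thread it over the bare rod and lower it until it stands fully down on the base plate, then let go and move away. Lower it by hand rather than letting it drop, and leave the short spring where it stands.

Things in the scene. Friction and masses are not known exactly. Their poses are not given: they have to be found in the camera images.
- tall_spring: Loose, stiff, bright steel compression spring standing upright on the bench: 64 mm tall, 36 mm outside and 28 mm inside diameter, 4 mm round wire, seven open turns between two flat end turns, 0.09 kg; it does not give noticeably when gripped across or pressed. The origin is the centre of the coil (32 mm above the bench at the start), its z axis runs along the coil. Both ends are alike, so either may be down. It can be gripped across the coils from above in any yaw.
- short_spring: Loose steel spring of the same wire and diameters (36 mm outside, 28 mm inside) but only 36 mm tall, standing upright on the bench; the wrong one, to be left where it stands. The origin is the centre of the coil (18 mm above the bench).
- press_base: Base of the hand press, fixed to the bench: aluminium plate 66 x 170 mm on feet, plate top 18 mm above the bench, origin at the centre of its underside on the bench, y along its length. Two upright guide rods stand at y = -55 mm (bare) and y = +55 mm (which carries a fitted spring like the tall one); a flat anvil disc 40 mm in diameter and 6 mm high lies between them. The plate may be turned to any yaw, so the bare rod may be at either end as the robot sees it.
- bare_rod_foot (a point): Point on the axis of the bare guide rod at the plate's top face (18 mm above the bench), z up. The rod is dark steel, 12 mm in diameter, and stands 76 mm above this point; its top 12 mm narrows to a rounded nose 4 mm across. The fitted tall spring's centre is then 32 mm above this point, with up to 8 mm of play sideways.
Mind the look-alikes: they are no part of the job. What is shaped like the press_base but green is not meant.

How it is judged:
By the outcome, as a careful person would: the job done as asked, in the order asked, and still so for the second after the job is handed in, with the robot touching nothing.
It also fails if it takes over 48 s, if anything falls off the work surface, if the arm or the gripper's body presses on something with over 40 N, if the wrist force passes 120 N, or if a joint passes its speed limit or range.

ROBOT

A 7-joint arm with a two-finger parallel gripper is mounted at the origin on a cart in front of the work surface, level with it; the furniture and walls round the work are solid. World frame = base frame: x ahead of the robot, y to its left, z up, the work surface at z = 0. Lengths are in m, angles in rad, forces in N, time in s.
With the tool pointing down it reaches from about 0.35 to 0.775 m from the base axis. Payload 3.1 kg.
Tool frame: the origin (TCP) lies on the centre line of the jaws, within the pads' length; the fingertips stand 22 mm ahead of it and the grasp point (between the pads) lies 3 mm ahead of it (tips_ahead is the distance from the TCP to the fingertips, in m); z points along the fingers, y is the line along which they close (so a half turn about z gives the same grasp; the last joint's range is limited). The gripper opens to 85 mm and grips with 20 to 120 N. Pads are 22 mm wide; open, the fingers measure 114 mm over their backs; the gripper's body (76 mm by 85 mm) begins 54 mm behind the grasp point. The pads swing forward as they close: fully open they stand 13 mm farther back than shut.
Start: joints at [1.169, 0.311, 0.014, 1.512, -0.004, 1.319, -0.027], TCP at [0.194, -0.515, 0.227] pointing down, gripper open.
Joint ranges: [-2.7, 2.7], [-0.3, 1.91], [-1.27, 1.3], [0.12, 2.57], [-1.44, 4.58], [0.2, 2.03], [-3.05, 3.05]. Speed limits (rad/s): [2.79, 2.79, 3.14, 3.14, 3.14, 3.14, 3.14].

INTERFACE

Orientations are given as a rotation vector (axis times angle).
In Python, from cell import get_obs, grab_frame, job_done, tips_ahead gives the robot as it stands.
- The arm moves only by the shell command python3 -m crank 'ROWS' [FORCE]. ROWS is JSON, a list of rows, each a list of 3 entries, a list of its own where there are three numbers: the finger opening in cm, from 0 to 8.54, then the shift along the world's x, y, z in cm, then the turn, a rotation vector about the world's x, y, z in rad. A call has 1 to 20 rows; each row is the pose to reach, as a shift and turn from the pose commanded when the call began; what a row does not reach only later rows make up. A row lasts 1/10 s, in which the tool goes at most 50 mm and 8.59 degrees, less where a joint would pass 70% of its speed; a pose out of reach is approached as far as the arm can. A call with a gripper value outside its range is refused whole. The fingers move at their own pace and stop on an object; FORCE is the grip in N (left out, the last holds). Time passes only in rows, so rows that repeat a pose let the fingers close. It gives the time, the measured TCP pose, the force, the opening and the grip force at its end, in the units of the state.
- get_obs(): the state, without advancing time (a new reading comes with each control period).
- grab_frame(name): name is "side" or "top"; returns a dict with "image" (480x640x3 uint8, red, green, blue), "fx", "fy", "cx", "cy" (pixels), "k1" (the pictures are not rectified: a ray, as slopes to the right and down, at radius r is drawn at 1 + k1 r^2 times it, then the intrinsics apply), "position" and "rotation" of the camera in the world. Camera axes: x right, y up, looking along -z (the intrinsics and any distortion apply to the point x, -y, -z); pixel columns grow to the right and rows downward; lengths in m; the calibration is good to about 2 mm. A picture is of the moment at which its call begins. There is no depth.
- job_done(): hands the job in; it is judged then, once.
The state is a dict: "time_s": time; "qpos": joint angles; "joint_vel": joint speeds; "effort": joint torques, N m; "ee_pos": TCP position; "tool_rot": TCP orientation; "wrist_force": force on the tool from outside, world axes, zero at the start; "moment": the same for the moment, N m; "gripper_width": finger opening in m; "finger_force": force on a finger pad.
Only numpy, scipy, OpenCV 4.12 (cv2) and the standard library are available. Lean on these libraries where they do the work, as an engineer would, in place of code of your own. Each camera call takes 0.05 s, during which the arm holds its last target. There are 200 camera calls.

## Working session

There is one attempt and no reset: what is moved stays moved. The work goes in short steps, Python scripts to look and compute and a shell command to move; the robot and the scene stay as the last step left them, time stands still between calls to the robot, and variables do not carry over. Pictures are saved under pics/ and viewed, at most 13 in all, crops included, and the job is handed in when it is done.

```bash
mkdir -p pics; cat > h.py <<'E'
import numpy as np, cv2
from cell import get_obs, grab_frame
def ray(f,u,v):
    x=np.array([(u-f["cx"])/f["fx"],(v-f["cy"])/f["fy"]]); s=x.copy()
    for _ in range(20): s=x/(1+f["k1"]*(s@s))
    R=np.array(f["rotation"]); R=R if R.shape==(3,3) else cv2.Rodrigues(R)[0]
    return np.array(f["position"]),R@np.array([s[0],-s[1],-1.])
def onz(f,u,v,z):
    p,d=ray(f,u,v); return p+d*(z-p[2])/d[2]
def proj(f,P):
    R=np.array(f["rotation"]); R=R if R.shape==(3,3) else cv2.Rodrigues(R)[0]
    c=R.T@(np.array(P)-f["position"]); s=np.array([c[0],-c[1]])/-c[2]; s=s*(1+f["k1"]*(s@s))
    return s*[f["fx"],f["fy"]]+[f["cx"],f["cy"]]
def two(f,a,g,b):
    p,d=ray(f,*a);q,e=ray(g,*b)
    t=np.linalg.lstsq(np.c_[d,-e],q-p,rcond=None)[0]
    A=p+t[0]*d;B=q+t[1]*e
    return (A+B)/2,np.linalg.norm(A-B)
def save(f,n): cv2.imwrite("pics/"+n+".png",f["image"][:,:,::-1])
E
python3 - <<'E'
from h import *
for n in("side","top"):
    f=grab_frame(n);save(f,n+"0");print(n,f["position"],f["rotation"],f["fx"],f["k1"])
print(get_obs())
E
```

```text
side [0.47721449 0.98686515 0.63055614] [ 0.01882747 -1.34143934 -2.75728264] 606.0086183344943 -0.07459468184463695
top [0.44293695 0.22573424 0.89092729] [ 0.06984559 -0.04208457 -1.56276352] 460.75731948144823 0.027850584292731944
{'time_s': 0.1, 'qpos': array([ 1.16930914,  0.3116746 ,  0.01397992,  1.51291338, -0.00442919,
        1.31919917, -0.02725044]), 'joint_vel': array([-0.00015981, -0.00057628, -0.00016037, -0.00428101, -0.00180575,
        0.00025027, -0.00024503]), 'effort': array([ 4.49852269e-04, -3.80856729e+01,  1.46609726e-01, -2.31243861e+01,
        1.23423751e-02,  8.13674211e-03,  1.12231538e-05]), 'ee_pos': array([ 0.19343337, -0.5141454 ,  0.22590707]), 'tool_rot': array([-3.08880385e+00, -5.61778359e-01,  6.97801176e-04]), 'wrist_force': array([-0.01888016, -0.70027999,  0.27750235]), 'moment': array([-0.04597716,  0.01948045,  0.02315803]), 'finger_force': 0.0, 'gripper_width': 0.08550801213231768}
```

View pics/top0.png

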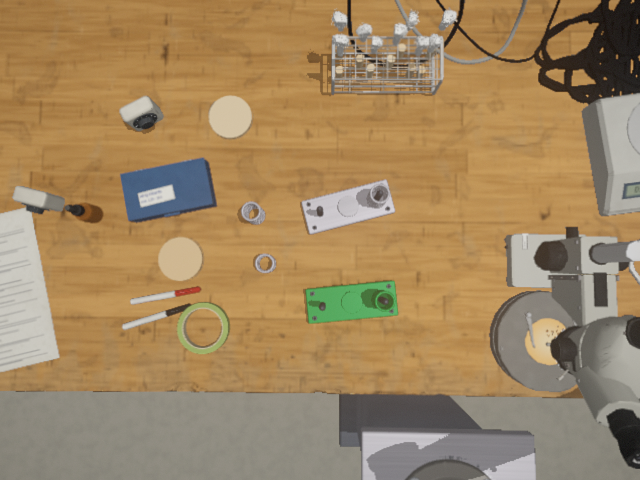

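View pics/side0.png

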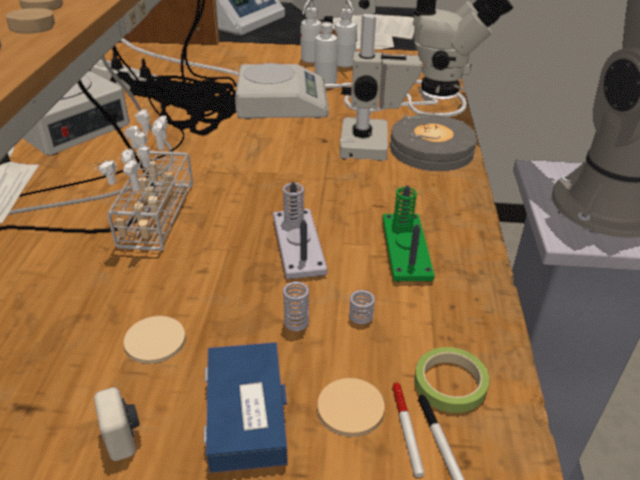

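The top view shows the tall spring near (252,212), the short one at (265,263), and the grey press base at (348,206) with its bare rod on the left near (318,211). In the side view the tall spring is at (296,306) and the bare rod at (304,240). I'll zoom in next.

```bash
python3 - <<'E'
from h import *
a=cv2.imread("pics/top0.png")[170:245,235:405]; b=cv2.imread("pics/side0.png")[175:335,265:335]
a=cv2.resize(a,None,fx=4.5,fy=4.5,interpolation=cv2.INTER_CUBIC); b=cv2.resize(b,None,fx=3.7,fy=3.7,interpolation=cv2.INTER_CUBIC)
cv2.imwrite("pics/za.png",a);cv2.imwrite("pics/zb.png",b);print(a.shape,b.shape)
E
```

```text
(338, 765, 3) (592, 259, 3)
```

View pics/za.png

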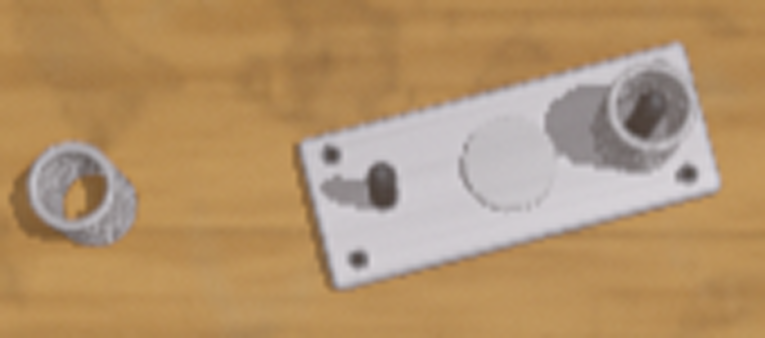

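View pics/zb.png

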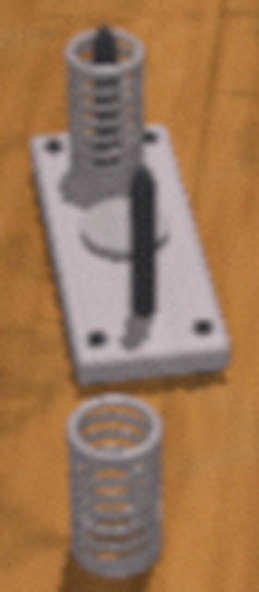

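The top crop shows the spring rim centred at crop (71,187), the rod tip near (380,168) and its foot at (384,200), and plate corners at (300,142), (682,43), (720,188) and (338,290). In the side crop the rim centre is at (116,427), the rod tip at (144,168) and its foot at (144,312).

```bash
python3 - <<'E'
from h import *
f=grab_frame("top");g=grab_frame("side")
T=lambda x,y:((x+.5)/4.5-.5+235,(y+.5)/4.5-.5+170)
S=lambda x,y:((x+.5)/3.7-.5+265,(y+.5)/3.7-.5+175)
print("spring",two(f,T(71,187),g,S(116,427)),onz(f,*T(71,187),.064),onz(g,*S(116,427),.064))
print("rod top",two(f,T(380,168),g,S(144,168)),onz(g,*S(144,168),.094),onz(f,*T(380,168),.094))
print("foot",two(f,T(384,200),g,S(144,312)),onz(g,*S(144,312),.018),onz(f,*T(384,200),.018))
c=[onz(f,*T(*p),.018) for p in((300,142),(682,43),(720,188),(338,290))]
m=sum(c)/4; ax=(c[1]+c[2]-c[0]-c[3])/2; print(m,np.linalg.norm(ax),"rod",m-ax/np.linalg.norm(ax)*.055,"w",np.linalg.norm(c[0]-c[3]))
fz=onz(f,*T(651,105),.082); print("fitted",fz,"bare by symm",2*m-fz)
print("short",onz(f,265,263,.036))
o=get_obs();print(cv2.Rodrigues(o["tool_rot"])[0])
E
```

```text
spring (array([0.5552921 , 0.36620691, 0.06394211]), np.float64(0.0008282422107568638)) [0.55570216 0.36620682 0.064     ] [0.55486617 0.36633143 0.064     ]
rod top (array([0.55850742, 0.24126855, 0.09431463]), np.float64(0.002298497523950658)) [0.55739243 0.24106055 0.094     ] [0.55971504 0.24128027 0.094     ]
foot (array([0.55744802, 0.24096705, 0.01752863]), np.float64(0.0003830125983624092)) [0.55757932 0.24151042 0.018     ] [0.55719318 0.24095835 0.018     ]
[0.57215444 0.18771917 0.018     ] 0.1673391528007911 rod [0.55778251 0.24080823 0.018     ] w 0.06520581980508189
fitted [0.58695472 0.13520608 0.082     ] bare by symm [ 0.55735416  0.24023227 -0.046     ]
short [0.46273125 0.34198549 0.036     ]
[[ 9.35944495e-01  3.52146981e-01 -6.37471885e-04]
 [ 3.52147543e-01 -9.35943455e-01  1.39877884e-03]
 [-1.04061893e-04 -1.53366351e-03 -9.99998819e-01]]
```

```bash
python3 - <<'E'
from h import *
f=grab_frame("top");g=grab_frame("side")
for a,b in (((632,458),(500,8)),((565,350),(440,57)),((545,342),(433,132)),((612,350),(440,20)),((572,235),(367,18)),((552,257),(367,90))): print(a,b,two(f,a,g,b))
for y in(-.2,-.3,-.4):
  p,d=ray(g,440,0); print(y,p+d*(y-p[1])/d[1])
a=cv2.imread("pics/top0.png")[200:480,480:640];b=cv2.imread("pics/side0.png")[0:180,310:550]
c=np.hstack([cv2.resize(a,(300,525)),cv2.resize(b,(480,360)) if 0 else cv2.copyMakeBorder(cv2.resize(b,(480,360)),0,165,0,0,0)])
cv2.imwrite("pics/mic.png",c)
E
```

```text
(632, 458) (500, 8) (array([ 0.23860755, -0.13115821,  0.31931894]), np.float64(0.012457523088834693))
(565, 350) (440, 57) (array([ 0.34203469, -0.10400364,  0.23134626]), np.float64(0.0018494527659297692))
(545, 342) (433, 132) (array([ 0.32816111, -0.16038693,  0.0503279 ]), np.float64(0.003285271844597826))
(612, 350) (440, 20) (array([ 0.34968301, -0.13235635,  0.2897827 ]), np.float64(0.002942866076737182))
(572, 235) (367, 18) (array([ 0.487539  , -0.08060703,  0.30338862]), np.float64(0.014517341498463425))
(552, 257) (367, 90) (array([ 0.47278593, -0.13038315,  0.1478282 ]), np.float64(0.0010365004815012476))
-0.2 [ 0.34512349 -0.2         0.30692984]
-0.3 [ 0.33399409 -0.3         0.27966252]
-0.4 [ 0.32286469 -0.4         0.2523952 ]
```

View pics/mic.png

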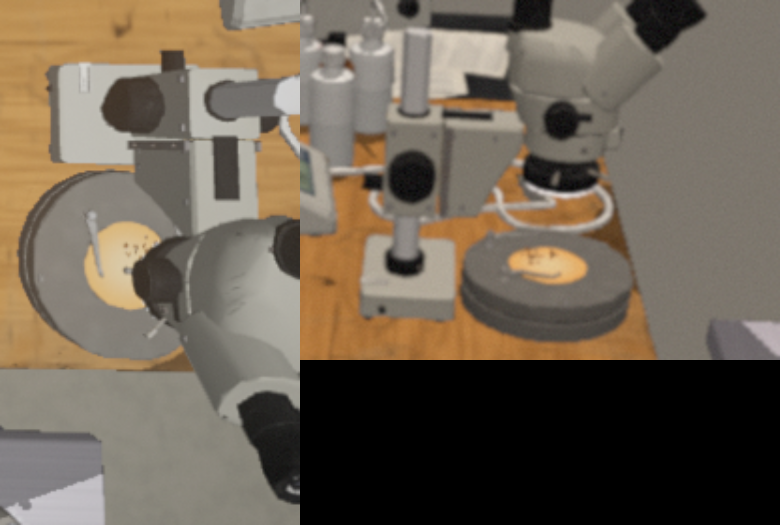

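The microscope (head up to at least about 0.33 m, x 0.2–0.5, y about -0.15) stands between the start and the work, so I'll go up and swing over it.

```bash
python3 -m crank '[[6,[0,0,5],[0,0,0]],[6,[0,0,10],[0,0,0]],[6,[0,0,15],[0,0,0]],[6,[0,1,20],[0,0,0]],[6,[-1,3,24],[0,0,0]],[6,[-2,5,27],[0,0,0]],[6,[-3.4,8.5,29.5],[0,0,0]],[6,[-3.4,8.5,29.5],[0,0,0]],[6,[-3.4,8.5,29.5],[0,0,0]]]' 40
python3 - <<'E'
from h import *
o=get_obs();print(o["qpos"])
f=grab_frame("top");save(f,"t1");g=grab_frame("side");save(g,"s1")
print(proj(g,o["ee_pos"]),two(f,(636,335),g,(425,5)))
cv2.imwrite("pics/m1.png",np.hstack([f["image"][160:,240:,::-1],g["image"][:320,240:,::-1]]))
E
```

```text
time_s: 1.2
ee_pos: [0.1596, -0.4297, 0.5231]
tool_rot: [3.087, 0.562, 0.001]
wrist_force: [0.6, -0.2, -0.7]
gripper_width: 0.0603
finger_force: 0.0
[ 1.15805789  0.16405923  0.02631429  0.97250039 -0.00477309  2.00139577
 -0.0289552 ]
[ 536.29719073 -134.71091833] (array([ 0.37476827, -0.14899127,  0.31061798]), np.float64(0.003931863708180648))
```

View pics/m1.png

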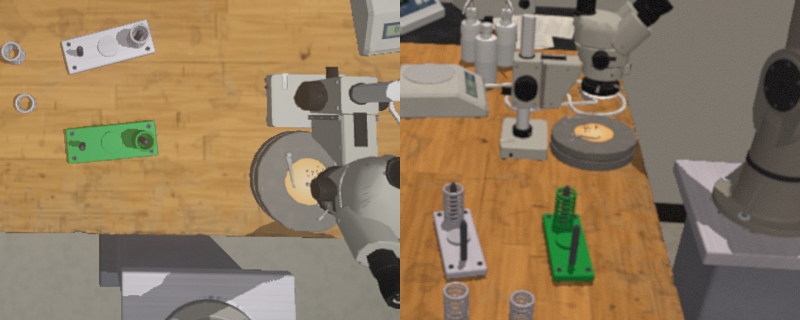

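```bash
python3 -m crank '[[6,[4,2.5,0],[0,0,0.1]],[6,[8,5,0],[0,0,0.2]],[6,[11.7,7.5,0],[0,0,0.31]],[6,[15,10.5,0],[0,0,0.41]],[6,[18,13.8,0],[0,0,0.5]],[6,[20.9,17.2,0],[0,0,0.6]],[6,[23,21,0],[0,0,0.7]],[6,[25,25,0],[0,0,0.8]],[6,[26.8,29.1,0],[0,0,0.9]],[6,[27.8,33.5,0],[0,0,1.0]],[6,[28.6,38,0],[0,0,1.1]],[6,[29,43,0],[0,0,1.21]],[6,[28.5,47.5,0],[0,0,1.31]],[6,[27.8,52,0],[0,0,1.41]],[6,[27,56.2,0],[0,0,1.51]],[6,[25.5,60,0],[0,0,1.61]],[6,[23.8,64,0],[0,0,1.7]],[6,[21.7,67.5,0],[0,0,1.79]],[6,[21.7,67.5,0],[0,0,1.79]],[6,[21.7,67.5,0],[0,0,1.79]]]'
python3 -c "
from cell import get_obs;import cv2;o=get_obs();print(o['qpos'],o['ee_pos']);print(cv2.Rodrigues(o['tool_rot'])[0])"
```

```text
time_s: 3.3
ee_pos: [0.3767, 0.2459, 0.5204]
tool_rot: [-1.491, -2.763, 0.004]
wrist_force: [0.5, -1.2, -0.9]
gripper_width: 0.0599
finger_force: 0.0
[-0.05196189  0.20951341 -0.77729664  0.97689815  0.1607628   2.01212302
 -0.16801824] [0.37667301 0.2458801  0.52039949]
[[-5.49238228e-01  8.35661170e-01 -2.78896896e-03]
 [ 8.35665704e-01  5.49236874e-01 -1.29863767e-03]
 [ 4.46583518e-04 -3.04390716e-03 -9.99995268e-01]]
```

```bash
python3 -m crank '[[6,[4,2.7,-1],[0,0,0]],[6,[8,5.4,-3],[0,0,0]],[6,[12,8,-5],[0,0,0]],[6,[15,10,-8],[0,0,0]],[6,[17.9,12,-11],[0,0,0]],[6,[17.9,12,-16],[0,0,0]],[6,[17.9,12,-21],[0,0,0]],[6,[17.9,12,-26],[0,0,0]],[6,[17.9,12,-31],[0,0,0]],[6,[17.9,12,-35],[0,0,0]],[6,[17.9,12,-38],[0,0,0]],[6,[17.9,12,-38],[0,0,0]],[6,[17.9,12,-38],[0,0,0]]]'
python3 - <<'E'
from h import *
o=get_obs();print(o["ee_pos"])
f=grab_frame("top");save(f,"t2");g=grab_frame("side");save(g,"s2")
c=np.hstack([cv2.resize(f["image"][150:290,180:320,::-1],(400,400)),cv2.resize(g["image"][200:340,225:365,::-1],(400,400))])
cv2.imwrite("pics/m2.png",c)
E
```

```text
time_s: 4.6
ee_pos: [0.5567, 0.3634, 0.141]
tool_rot: [-1.498, -2.761, 0.003]
wrist_force: [-0.0, 0.3, 0.7]
gripper_width: 0.0604
finger_force: 0.0
[0.55674219 0.36344967 0.14102078]
```

View pics/m2.png

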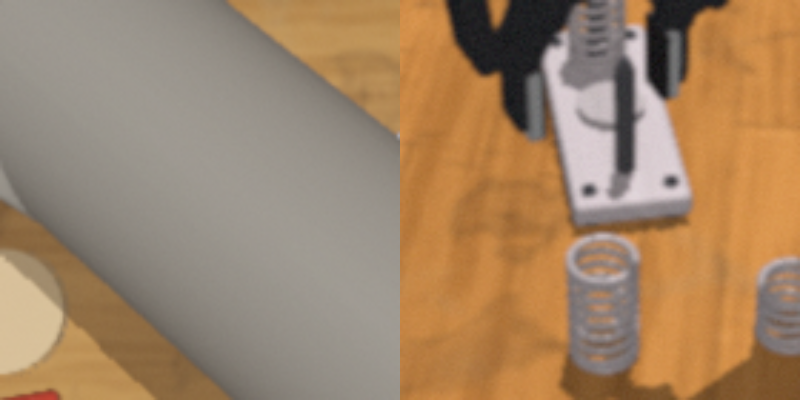

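The side crop shows the open pads straddling the tall spring's axis, with the spring rim at crop (602,258). I'll go down and grip.

```bash
python3 -m crank '[[6,[-0.1,0.25,-3],[0,0,0]],[6,[-0.1,0.25,-6],[0,0,0]],[6,[-0.1,0.25,-8],[0,0,0]],[6,[-0.1,0.25,-9.6],[0,0,0]],[6,[-0.1,0.25,-9.6],[0,0,0]],[6,[-0.1,0.25,-9.6],[0,0,0]]]' 40; python3 -m crank '[[4.5,[0,0,0],[0,0,0]],[4,[0,0,0],[0,0,0]],[3.5,[0,0,0],[0,0,0]],[3,[0,0,0],[0,0,0]],[3,[0,0,0],[0,0,0]],[3,[0,0,0],[0,0,0]],[3,[0,0,0],[0,0,0]]]' 40
```

```text
time_s: 5.3
ee_pos: [0.5556, 0.3685, 0.0474]
tool_rot: [1.495, 2.762, 0.004]
wrist_force: [-0.1, -0.2, -0.5]
gripper_width: 0.0599
finger_force: 0.0
time_s: 6.0
ee_pos: [0.555, 0.3683, 0.0474]
tool_rot: [1.494, 2.763, 0.002]
wrist_force: [-1.4, -0.2, 5.2]
gripper_width: 0.0333
finger_force: 39.5
```

```bash
python3 -m crank '[[3,[0,0,1],[0,0,0]],[3,[0,0,3],[0,0,0]],[3,[0,0,6],[0,0,0]],[3,[0,0,9],[0,0,0]],[3,[0,0,12],[0,0,0]],[3,[0,0,13],[0,0,0]],[3,[0,-3,13],[0,0,0]],[3,[0,-6,13],[0,0,0]],[3,[0.1,-8,13],[0,0,0]],[3,[0.1,-8,13],[0,0,0]],[3,[0.1,-8,13],[0,0,0]]]' 60
python3 - <<'E'
from h import *
o=get_obs();print(o["ee_pos"])
f=grab_frame("top");save(f,"t3");g=grab_frame("side");save(g,"s3")
print(proj(g,o["ee_pos"]))
c=np.hstack([cv2.resize(f["image"][140:280,220:360,::-1],(400,560)),cv2.resize(g["image"][110:290,235:365,::-1],(400,560),interpolation=cv2.INTER_CUBIC)])
cv2.imwrite("pics/m3.png",c)
E
```

```text
time_s: 7.1
ee_pos: [0.5554, 0.2872, 0.175]
tool_rot: [-1.496, -2.761, 0.001]
wrist_force: [-0.8, 1.1, -1.1]
gripper_width: 0.0323
finger_force: 59.8
[0.55543969 0.28720867 0.17497744]
[301.28424273 191.68691792]
```

View pics/m3.png

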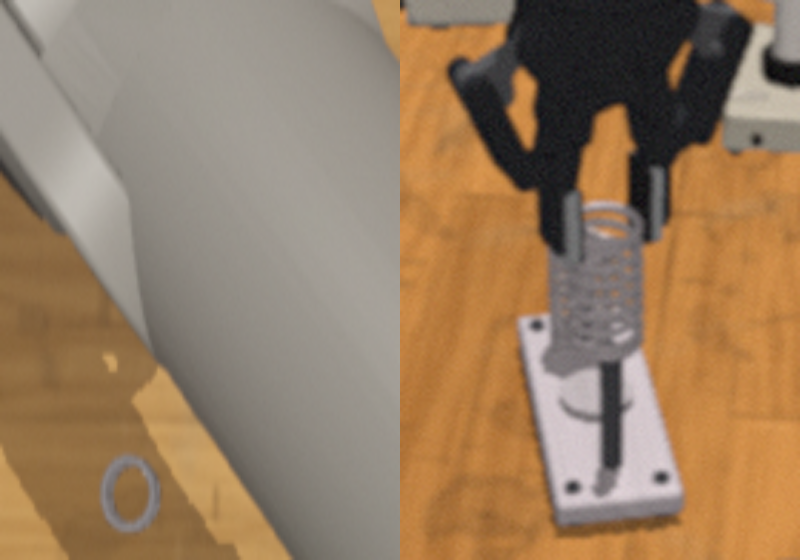

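The side crop shows the tall spring held upright, with its rim centre at crop (608,222), in line with the fitted spring behind it and just short of the bare rod. I'll move it over the rod at the same height and look again.

```bash
python3 -m crank '[[3,[0.1,-2.5,0],[0,0,0]],[3,[0.1,-4.5,0],[0,0,0]],[3,[0.1,-4.5,0],[0,0,0]],[3,[0.1,-4.5,0],[0,0,0]],[3,[0.1,-4.5,0],[0,0,0]]]'
python3 - <<'E'
from h import *
o=get_obs();p=o["ee_pos"];print(p)
f=grab_frame("top");save(f,"t4");g=grab_frame("side");save(g,"s4")
for d in(.0166,-.0474): print("expected spring end",proj(g,p+[.001,-.0015,d]))
print("rod top",proj(g,[.5577,.241,.094]))
c=cv2.resize(g["image"][130:280,255:355,::-1],(400,600),interpolation=cv2.INTER_CUBIC)
d=cv2.resize(f["image"][170:250,270:370,::-1],(400,320));d=cv2.copyMakeBorder(d,0,280,0,0,0)
cv2.imwrite("pics/m4.png",np.hstack([c,d]))
E
```

```text
time_s: 7.7
ee_pos: [0.5559, 0.2451, 0.176]
tool_rot: [-1.49, -2.764, -0.002]
wrist_force: [0.3, 0.8, -0.9]
gripper_width: 0.0323
finger_force: 59.9
[0.55586203 0.24509684 0.17596931]
expected spring end [303.55186354 164.5145075 ]
expected spring end [303.66449155 202.060423  ]
rod top [303.35682613 220.00533044]
```

View pics/m4.png

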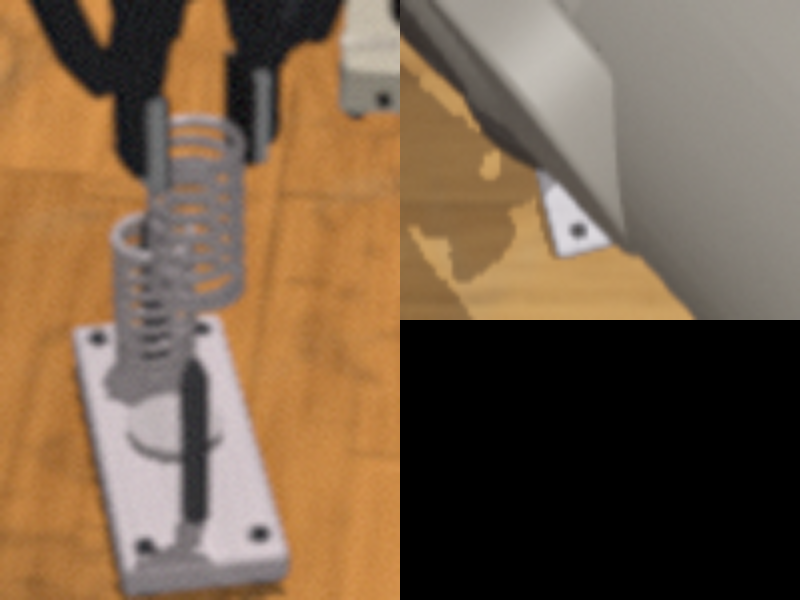

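The side crop shows the held spring upright, bottom centre near crop (200,288), with the rod tip at (194,365). The error is about 2–3 mm against 8 mm of play, so I'll trim it and lower past the nose.

```bash
python3 -m crank '[[3,[0.25,-0.3,0],[0,0,0]],[3,[0.25,-0.3,-1],[0,0,0]],[3,[0.25,-0.3,-2],[0,0,0]],[3,[0.25,-0.3,-3],[0,0,0]],[3,[0.25,-0.3,-4],[0,0,0]],[3,[0.25,-0.3,-5],[0,0,0]],[3,[0.25,-0.3,-5.5],[0,0,0]],[3,[0.25,-0.3,-5.5],[0,0,0]],[3,[0.25,-0.3,-5.5],[0,0,0]]]'
python3 - <<'E'
from h import *
g=grab_frame("side");save(g,"s5")
c=cv2.resize(g["image"][150:280,255:355,::-1],(600,600),interpolation=cv2.INTER_CUBIC)
cv2.imwrite("pics/m5.png",c)
E
```

```text
time_s: 8.7
ee_pos: [0.5594, 0.2399, 0.1211]
tool_rot: [1.495, 2.763, 0.001]
wrist_force: [-0.4, -0.3, -0.4]
gripper_width: 0.0323
finger_force: 59.9
```

View pics/m5.png

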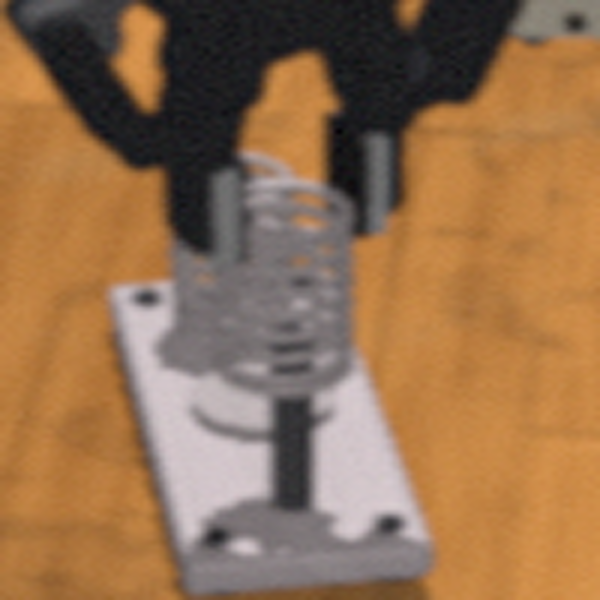

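The rod shows between the lower coils at crop (292,350), so the spring is threaded and there is no contact force. I'll lower it to the plate.

```bash
python3 -m crank '[[3,[0,0,-1],[0,0,0]],[3,[0,0,-2],[0,0,0]],[3,[0,0,-3],[0,0,0]],[3,[0,0,-4],[0,0,0]],[3,[0,0,-4.6],[0,0,0]],[3,[0,0,-5],[0,0,0]],[3,[0,0,-5.2],[0,0,0]],[3,[0,0,-5.3],[0,0,0]],[3,[0,0,-5.3],[0,0,0]]]'; python3 -m crank '[[3,[0,0,-0.1],[0,0,0]],[3,[0,0,-0.2],[0,0,0]],[3,[0,0,-0.2],[0,0,0]],[3,[0,0,-0.2],[0,0,0]]]'
```

```text
time_s: 9.65
ee_pos: [0.5594, 0.2399, 0.0681]
tool_rot: [1.495, 2.763, 0.001]
wrist_force: [-0.4, 1.0, -0.5]
gripper_width: 0.0323
finger_force: 59.9
time_s: 10.05
ee_pos: [0.5592, 0.2397, 0.0659]
tool_rot: [1.495, 2.763, 0.0]
wrist_force: [0.4, 0.1, -0.9]
gripper_width: 0.0326
finger_force: 59.9
```

```bash
python3 -m crank '[[3,[0,0,-0.05],[0,0,0]],[3,[0,0,-0.1],[0,0,0]],[3,[0,0,-0.1],[0,0,0]]]'; python3 -m crank '[[3,[0,0,-0.05],[0,0,0]],[3,[0,0,-0.1],[0,0,0]],[3,[0,0,-0.1],[0,0,0]]]'
```

```text
time_s: 10.35
ee_pos: [0.5593, 0.2398, 0.0656]
tool_rot: [1.495, 2.763, 0.0]
wrist_force: [0.2, 0.3, 3.2]
gripper_width: 0.0324
finger_force: 60.2
time_s: 10.65
ee_pos: [0.5594, 0.2398, 0.0655]
tool_rot: [1.494, 2.762, 0.0]
wrist_force: [-3.2, -1.5, 8.7]
gripper_width: 0.0321
finger_force: 60.8
```

The spring is on the plate (8.7 N, at the expected height). I'll release and retreat straight up.

```bash
python3 -m crank '[[3.6,[0,0,0],[0,0,0]],[4,[0,0,0],[0,0,0]],[4.5,[0,0,0],[0,0,0]],[5,[0,0,0],[0,0,0]],[5.5,[0,0,0],[0,0,0]],[5.5,[0,0,0],[0,0,0]],[5.5,[0,0,1],[0,0,0]],[5.5,[0,0,3],[0,0,0]],[5.5,[0,0,6],[0,0,0]],[5.5,[0,0,10],[0,0,0]],[5.5,[0,0,15],[0,0,0]],[5.5,[0,0,20],[0,0,0]],[5.5,[0,0,20],[0,0,0]]]' 20
python3 - <<'E'
from h import *
g=grab_frame("side");save(g,"s6")
print([proj(g,[.5577,.241,z]) for z in(.082,.018)])
c=cv2.resize(g["image"][150:350,235:395,::-1],(480,600),interpolation=cv2.INTER_CUBIC)
cv2.imwrite("pics/m6.png",c)
E
```

```text
time_s: 11.95
ee_pos: [0.5622, 0.243, 0.2737]
tool_rot: [1.49, 2.755, 0.023]
wrist_force: [0.6, 0.6, -0.8]
gripper_width: 0.0546
finger_force: 0.0
[array([303.38138194, 226.38249101]), array([303.51230399, 258.75341925])]
```

View pics/m6.png

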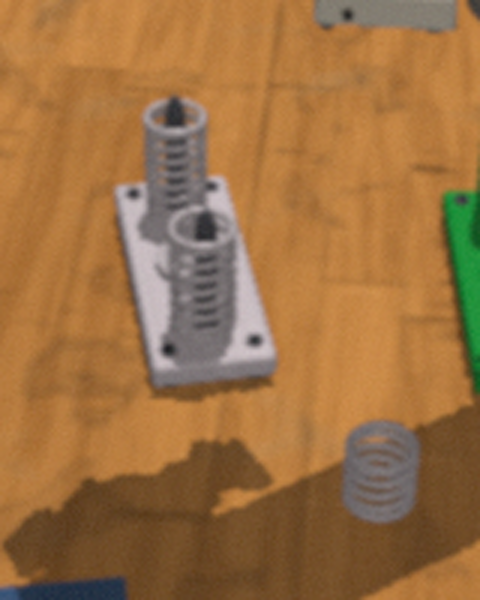

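The spring stands on the base plate around the bare rod, with its rim at crop (202,228) and the nose showing above it as on the fitted one. The short spring hasn't moved and the gripper is clear.

```bash
python3 -c "
from cell import job_done; print(job_done())"
```

```text
the job is handed in; nothing more can be done
None
```

The tall spring is threaded over the bare rod and stands fully down on the base plate, the gripper is clear, the short spring was left where it stood, and the job was handed in at about 12 s.

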